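Napkin rings onto the turntable post

TASK

Put the two wooden napkin rings away on the short post in the middle of the turntable: first the wide one, all the way down onto the turntable, then the slim one on top of it. Leave both lying flat with the post through them and let go. The steel pastry ring and the wooden egg cup do not belong there.

Things in the scene. Friction and masses are not known exactly. Their poses are not given: they have to be found in the camera images.
- wide_ring: The wide napkin ring: thick plain wooden ring lying flat on the counter, outside diameter 64 mm, hole 38 mm right through, height 32 mm, about 55 g. Origin: centre of its underside; z up along its axis. Can be gripped across the outside at any yaw. A steel pastry ring (70 mm wide, 40 mm high) and a wooden egg cup (48 mm wide, 62 mm high) stand near, centres 100 mm or more away.
- slim_ring: The slim napkin ring: plain wooden ring lying flat on the counter among the same things, which stand 100 mm or more away: outside diameter 50 mm, hole 34 mm right through, height 24 mm, about 22 g. Origin: centre of its underside; z up along its axis. Can be gripped across the outside at any yaw.
- post_foot (a point): Foot of the post, on its axis at the turntable's deck, 25 mm above the counter; z up. Turntable: white plastic disc 300 mm across, fixed, does not turn. Post: grey, upright at its centre, 18 mm thick, 60 mm high above the deck, top 8 mm tapering to 8 mm. Two loose ceramic jars (64 mm wide, 60 mm high) stand 110 mm from the post along this frame's +y and -y; its x direction is clear.

How it is judged:
By the outcome, as a careful person would: the job done as asked, in the order asked, and still so for the second after the job is handed in, with the robot touching nothing.
It also fails if it takes over 61 s, if anything falls off the work surface, if the arm or the gripper's body presses on something with over 40 N, if the wrist force passes 120 N, or if a joint passes its speed limit or range.

ROBOT

A 7-joint arm with a two-finger parallel gripper is mounted at the origin on the work surface. World frame = base frame: x ahead of the robot, y to its left, z up, the work surface at z = 0. Lengths are in m, angles in degrees, forces in N, time in s.
With the tool pointing down it reaches from about 0.425 to 0.875 m from the base axis. Payload 4.7 kg.
Tool frame: the origin (TCP) lies at the very end of the fingers, on their centre line; the grasp point (between the pads) lies env.hold_point_z behind it (env.hold_point_z is the distance from the TCP to the grasp point, in m); z points along the fingers, y is the line along which they close (so a half turn about z gives the same grasp; the last joint's range is limited). The gripper opens to 87 mm and grips with 3 to 60 N. Pads are 19 mm wide; open, the fingers measure 117 mm over their backs; the gripper's body (75 mm by 190 mm) begins 51 mm behind the grasp point.
Start: joints at [-71.328, 18.392, -4.016, 83.108, 1.295, 78.541, -3.26], TCP at [0.199, 0.619, 0.223] pointing down, gripper open.
Joint ranges: [-163.93, 163.93], [-17.29, 119.83], [-79.2, 71.16], [3.27, 140.29], [-89.18, 269.18], [5.43, 117.66], [-154.24, 154.24]. Speed limits (degrees/s): [147.25, 147.25, 180, 180, 180, 180, 180].

INTERFACE

Orientations are given as [roll, pitch, yaw] about the fixed x, y, z axes, in that order (R = Rz(yaw) Ry(pitch) Rx(roll)).
In Python, from cell import env gives the robot as it stands.
- The arm moves only by the shell command python3 -m jog 'ROWS' [FORCE]. ROWS is JSON, a list of rows, each an object with "dp": the shift along the tool's x, y, z in cm, a list of three; "twist": the turn about the tool's z in degrees; "fingers": the opening, from 0 (shut) to 1 (fully open). A call has 1 to 8 rows; each row is the pose to reach, as a shift and turn from the pose commanded when the call began, along the tool's axes at that moment; what a row does not reach only later rows make up. A row lasts 1/8 s, in which the tool goes at most 62.5 mm and 10.7 degrees, less where a joint would pass 70% of its speed; a pose out of reach is approached as far as the arm can. A call with a gripper value outside its range is refused whole. The fingers move at their own pace and stop on an object; FORCE is the grip in N (left out, the last holds). Time passes only in rows, so rows that repeat a pose let the fingers close. It gives the time, the measured TCP pose, the force, the opening and the grip force at its end, in the units of the state.
- env.get_obs(): the state, without advancing time (a new reading comes with each control period).
- env.read_camera(name): name is "scene" or "top" or "wrist"; returns a dict with "pixels" (384x512x3 uint8, blue, green, red), "depth" (384x512 float32, m along the optical axis (not along the pixel's ray), 0 where there is no reading), "fx", "fy", "cx", "cy" (pixels), "rvec" (rotation vector, rad) and "tvec" (3), from world to camera coordinates, as OpenCV has them. Camera axes: x right, y down, z forward; pixel columns grow to the right and rows downward; lengths in m; the calibration is good to about 2 mm. A picture is of the moment at which its call begins.
- env.sign_off(): hands the job in; it is judged then, once.
The state is a dict: "time_s": time; "qpos": joint angles; "joint_velocities": joint speeds; "effort": joint torques, N m; "tool_pos": TCP position; "tool_rot": TCP orientation; "force": force on the tool from outside, world axes, zero at the start; "wrist_torque": the same for the moment, N m; "grip_width": finger opening in m; "grasp_force": force on a finger pad.
Only numpy, scipy, OpenCV 4.12 (cv2) and the standard library are available. Lean on these libraries where they do the work, as an engineer would, in place of code of your own. Each camera call takes 0.05 s, during which the arm holds its last target. There are 200 camera calls.

## Working session

There is one attempt and no reset: what is moved stays moved. The work goes in short steps, Python scripts to look and compute and a shell command to move; the robot and the scene stay as the last step left them, time stands still between calls to the robot, and variables do not carry over. Pictures are saved under pics/ and viewed, at most 10 in all, crops included, and the job is handed in when it is done.

```bash
mkdir -p pics; ls; python3 - <<'E'
from cell import env
import cv2,numpy as np
o=env.get_obs();print(o['time_s'],o['tool_pos'],o['tool_rot'],o['grip_width'],env.hold_point_z)
a=[]
for n in("scene","top"):
    c=env.read_camera(n);a.append(c['pixels']);print(n,c['fx'],c['cx'],c['rvec'],c['tvec'])
    np.save('pics/'+n,c,allow_pickle=True)
cv2.imwrite('pics/a.png',a[0]);cv2.imwrite('pics/b.png',a[1])
E
```

```text
pics
0.0 [0.19928401 0.61810732 0.22145341] [-1.79889765e+02  4.92678803e-03  1.62134590e+02] 0.08725130643029667 0.0187
scene 368.786359690422 255.65832307937902 [ 1.47503064  1.98350256 -0.89928597] [ 0.15868106 -0.29563027  1.30578057]
top 418.08447255273893 246.75707626940445 [ 2.14740302 -2.14808306  0.10302801] [0.01056669 0.51086535 0.89622405]
```

View pics/b.png

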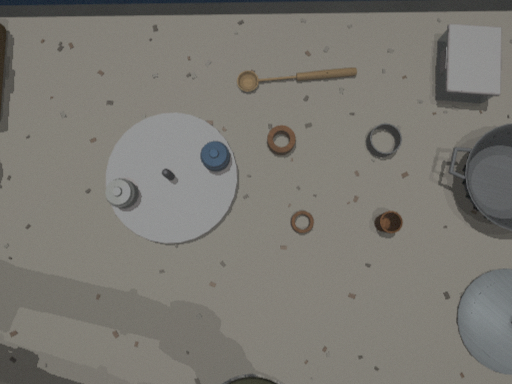

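View pics/a.png

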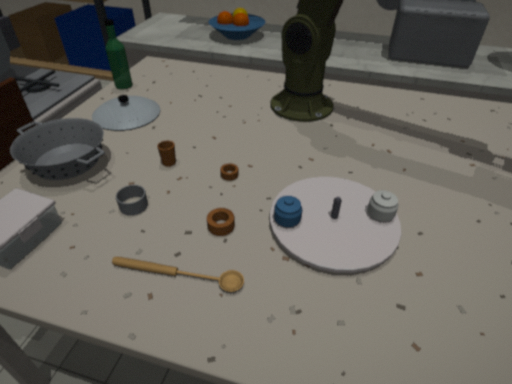

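The top view shows the wide ring at (281,140), the slim ring at (302,222) and the post at (168,174), with jars at (216,156) and (121,193). The steel ring is at (384,140) and the egg cup at (389,222), both well clear. The scene view agrees.

```bash
cat > h.py <<'E'
from cell import env
import cv2,numpy as np
def ray(c,uv):
    R=cv2.Rodrigues(np.array(c['rvec'],float))[0];t=np.array(c['tvec'],float).ravel()
    d=R.T@np.array([(uv[0]-c['cx'])/c['fx'],(uv[1]-c['cy'])/c['fy'],1]);return -R.T@t,d
def onplane(c,uv,z):
    o,d=ray(c,uv);return o+d*(z-o[2])/d[2]
def cloud(c,mask):
    R=cv2.Rodrigues(np.array(c['rvec'],float))[0];t=np.array(c['tvec'],float).ravel()
    v,u=np.nonzero(mask&(c['depth']>0));z=c['depth'][v,u]
    P=np.c_[(u-c['cx'])/c['fx']*z,(v-c['cy'])/c['fy']*z,z];return (P-t)@R
def circ(P):
    A=np.c_[2*P[:,:2],np.ones(len(P))];s=np.linalg.lstsq(A,(P[:,:2]**2).sum(1),rcond=None)[0]
    return s[:2],np.sqrt(s[2]+s[:2]@s[:2])
def local(xy):  # world xy -> shift in tool axes (cm), given present tool pose
    o=env.get_obs();from scipy.spatial.transform import Rotation as Ro
    R=Ro.from_euler('xyz',o['tool_rot'],degrees=True).as_matrix();d=np.r_[np.array(xy)-o['tool_pos'][:2],0]
    return (R.T@d*100).round(2)
E
python3 - <<'E'
from h import *
c=np.load('pics/top.npy',allow_pickle=True).item()
hsv=cv2.cvtColor(c['pixels'],cv2.COLOR_BGR2HSV)
m=cv2.inRange(hsv,(3,90,30),(20,255,255))
w=[]
for n,(u,v),h in(("wide",(281,140),.032),("slim",(302,222),.024)):
    b=np.zeros(m.shape,bool);b[v-22:v+22,u-22:u+22]=True
    P=cloud(c,b&(m>0));print(n,len(P),np.percentile(P[:,2],[5,50,95]))
    T=P[P[:,2]>h-.006];r=cv2.minEnclosingCircle((T[:,:2]*1000).astype(np.float32));print(r,circ(T)); print(local(np.array(r[0])/1000))
# jars, post
P=cloud(c,np.ones(m.shape,bool)); 
for n,(u,v) in(("blue",(216,156)),("white",(121,193)),("post",(168,174))):
    b=np.zeros(m.shape,bool);q=20 if n!="post" else 14;b[v-q:v+q,u-q:u+q]=True
    P=cloud(c,b);T=P[P[:,2]>(.07 if n!='post' else .075)];print(n,len(T),T.mean(0),T[:,2].max(),onplane(c,(u,v),.085))
b=np.ones(m.shape,bool);P=cloud(c,b)
D=P[(abs(P[:,2]-.025)<.006)&(np.linalg.norm(P[:,:2]-onplane(c,(172,177),.025)[:2],axis=1)<.17)]
print("disc",cv2.minEnclosingCircle((D[:,:2]*1000).astype(np.float32)),len(D))
print(local([0,0]))
E
```

```text
wide 324 [0.03021079 0.03249996 0.03510726]
((631.2667236328125, -66.3236312866211), 30.44234848022461) (array([ 0.63123064, -0.06629121]), np.float64(0.0256238943419324))
[-62.11 -51.9    0.09]
slim 155 [0.02169149 0.02418798 0.02721255]
((445.80999755859375, -111.4976577758789), 23.49458885192871) (array([ 0.44590118, -0.11145314]), np.float64(0.020774824945458303))
[-45.85 -61.89   0.11]
blue 513 [0.58833556 0.07995531 0.07784282] 0.09002355098337292 [0.58102722 0.07417221 0.085     ]
white 524 [0.5072617  0.28317428 0.0777628 ] 0.0879392190509824 [0.50264346 0.27352298 0.085     ]
post 54 [0.54819722 0.18151108 0.08179347] 0.08960809358676453 [0.54280476 0.17518851 0.085     ]
disc ((548.9522705078125, 182.60377502441406), 150.0651092529297) 11924
[ 1.000e-02 -6.495e+01  1.100e-01]
```

Jar midpoint, post and disc centre agree: post at (0.548, 0.182), jars along −68.2°. So the fingers should close along 21.8° (yaw 111.8, twist +50). I'm heading to the wide ring with that yaw.

```bash
python3 -m jog '[{"dp":[-4,-3.5,0],"twist":7,"fingers":1},{"dp":[-8,-7,0],"twist":14,"fingers":1},{"dp":[-12,-10.5,0],"twist":21,"fingers":1},{"dp":[-16,-14,0],"twist":28,"fingers":1},{"dp":[-20,-17,0],"twist":35,"fingers":1},{"dp":[-24,-20,0],"twist":42,"fingers":1},{"dp":[-28,-23.5,0],"twist":50.3,"fingers":1},{"dp":[-32,-27,0],"twist":50.3,"fingers":1}]' 20
python3 -c "
from h import *
print(local([.6312,-.0663]),env.get_obs()['qpos'])"
```

```text
time_s: 1.1
tool_pos: [0.4217, 0.2618, 0.2223]
tool_rot: [-180.0, -0.0, 111.8]
force: [0.2, 0.1, 0.6]
grip_width: 0.0871
grasp_force: 0.0
[-38.24   7.29  -0.  ] [-50.44125227  -0.73927455  15.47310593 104.95395972   0.19686685
  75.76757993 -13.24384913]
```

```bash
python3 -m jog '[{"dp":[-5.5,1,0],"twist":0,"fingers":1},{"dp":[-11,2,0],"twist":0,"fingers":1},{"dp":[-16.5,3,0],"twist":0,"fingers":1},{"dp":[-22,4.2,0],"twist":0,"fingers":1},{"dp":[-27.5,5.2,0],"twist":0,"fingers":1},{"dp":[-33,6.3,2],"twist":0,"fingers":1},{"dp":[-38,7.3,6],"twist":0,"fingers":1},{"dp":[-38.2,7.3,8],"twist":0,"fingers":1}]'
python3 - <<'E'
from h import *
print(local([.6312,-.0663]))
c=env.read_camera('wrist');cv2.imwrite('pics/w1.png',c['pixels']);np.save('pics/w1',c,allow_pickle=True)
m=cv2.inRange(cv2.cvtColor(c['pixels'],cv2.COLOR_BGR2HSV),(3,90,30),(20,255,255))
P=cloud(c,m>0);T=P[(abs(P[:,2]-.032)<.006)&(np.linalg.norm(P[:,:2]-[.631,-.066],axis=1)<.05)]
print(len(P),len(T))
if len(T)>20:
    r=cv2.minEnclosingCircle((T[:,:2]*1000).astype(np.float32));print(r,circ(T),local(np.array(r[0])/1000))
E
```

```text
time_s: 2.1
tool_pos: [0.6304, -0.069, 0.1397]
tool_rot: [-179.8, 0.1, 111.5]
force: [-0.9, 0.5, 1.1]
grip_width: 0.0868
grasp_force: 0.0
[ 0.22  0.18 -0.  ]
12688 2878
((631.6272583007812, -65.16500854492188), 31.7739315032959) (array([ 0.63134169, -0.06455305]), np.float64(0.025810424061560946)) [ 0.    0.33 -0.  ]
```

View pics/w1.png

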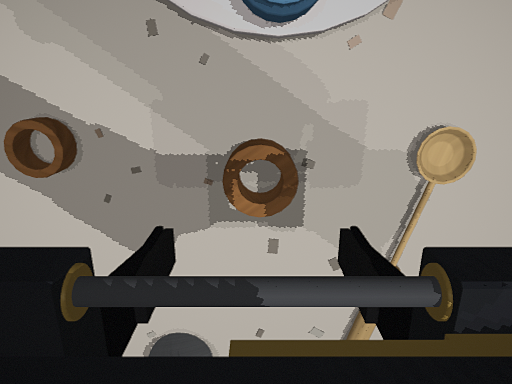

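The wrist view shows the wide ring centred between the fingers at about (260,178), with the spoon clear on the right. Descending and gripping.

```bash
python3 -m jog '[{"dp":[0,0.2,5],"twist":0,"fingers":1},{"dp":[0,0.2,10],"twist":0,"fingers":1},{"dp":[0,0.2,12.5],"twist":0,"fingers":1},{"dp":[0,0.2,13.4],"twist":0,"fingers":1},{"dp":[0,0.2,13.4],"twist":0,"fingers":1},{"dp":[0,0.2,13.4],"twist":0,"fingers":0.6},{"dp":[0,0.2,13.4],"twist":0,"fingers":0.6},{"dp":[0,0.2,13.4],"twist":0,"fingers":0.6}]' 20
python3 -m jog '[{"dp":[0,0,0],"twist":0,"fingers":0.6},{"dp":[0,0,0],"twist":0,"fingers":0.6},{"dp":[0,0,0],"twist":0,"fingers":0.6},{"dp":[0,0,0],"twist":0,"fingers":0.6}]' 20
```

```text
time_s: 3.15
tool_pos: [0.6332, -0.0633, 0.0094]
tool_rot: [179.9, 0.0, 111.8]
force: [0.1, -0.6, 2.8]
grip_width: 0.0648
grasp_force: 12.0
time_s: 3.65
tool_pos: [0.6332, -0.0633, 0.0093]
tool_rot: [180.0, -0.0, 111.8]
force: [-1.1, 1.0, 5.7]
grip_width: 0.0644
grasp_force: 20.0
```

Gripped, but high on the ring. I'll re-grip 5 mm lower.

```bash
python3 -m jog '[{"dp":[0,0,0],"twist":0,"fingers":0.9},{"dp":[0,0,0],"twist":0,"fingers":0.9},{"dp":[-0.1,0,0.5],"twist":0,"fingers":0.9},{"dp":[-0.1,0,0.5],"twist":0,"fingers":0.9},{"dp":[-0.1,0,0.5],"twist":0,"fingers":0.6},{"dp":[-0.1,0,0.5],"twist":0,"fingers":0.6},{"dp":[-0.1,0,0.5],"twist":0,"fingers":0.6},{"dp":[-0.1,0,0.5],"twist":0,"fingers":0.6}]' 20
python3 -m jog '[{"dp":[0,0,0],"twist":0,"fingers":0.6},{"dp":[0,0,-3],"twist":0,"fingers":0.6},{"dp":[0,0,-8],"twist":0,"fingers":0.6},{"dp":[0,0,-13],"twist":0,"fingers":0.6},{"dp":[0,0,-15],"twist":0,"fingers":0.6},{"dp":[0,0,-15],"twist":0,"fingers":0.6}]' 20
python3 -c "
from h import *
print(local([.548,.182]))"
```

```text
time_s: 4.65
tool_pos: [0.6333, -0.0641, 0.0036]
tool_rot: [180.0, 0.0, 111.8]
force: [1.0, -0.3, 0.5]
grip_width: 0.0644
grasp_force: 20.0
time_s: 5.4
tool_pos: [0.6339, -0.0641, 0.1545]
tool_rot: [179.9, 0.0, 111.8]
force: [0.1, 0.2, -0.8]
grip_width: 0.0645
grasp_force: 20.0
[ 2.604e+01  1.180e+00 -1.000e-02]
```

```bash
python3 -m jog '[{"dp":[4,0.2,0],"twist":0,"fingers":0.6},{"dp":[9,0.5,0],"twist":0,"fingers":0.6},{"dp":[14,0.8,0],"twist":0,"fingers":0.6},{"dp":[17,1.2,0],"twist":0,"fingers":0.6},{"dp":[18,1.2,0],"twist":0,"fingers":0.6},{"dp":[18,1.2,0],"twist":0,"fingers":0.6},{"dp":[18,1.2,0],"twist":0,"fingers":0.6}]' 20
python3 - <<'E'
from h import *
c=env.read_camera('wrist');cv2.imwrite('pics/w2.png',c['pixels']);np.save('pics/w2',c,allow_pickle=True)
P=cloud(c,np.ones((384,512),bool));T=P[(P[:,2]>.05)&(P[:,2]<.095)&(np.linalg.norm(P[:,:2]-[.548,.182],axis=1)<.025)]
print(len(T),T[:,2].max(),T.mean(0));q=T[T[:,2]>.080];print(len(q),q.mean(0))
print(local(q[:,:2].mean(0)))
hh=P[(P[:,2]>.1)];
print(env.get_obs()['tool_pos'])
E
```

```text
time_s: 6.28
tool_pos: [0.5777, 0.1051, 0.1531]
tool_rot: [-180.0, 0.1, 111.7]
force: [0.8, -0.2, -0.8]
grip_width: 0.0644
grasp_force: 20.0
568 0.08644901794018957 [0.54778351 0.18323427 0.08106699]
347 [0.54781043 0.1832207  0.08299858]
[ 8.37  0.09 -0.01]
[0.5778213  0.10511147 0.15329204]
```

View pics/w2.png

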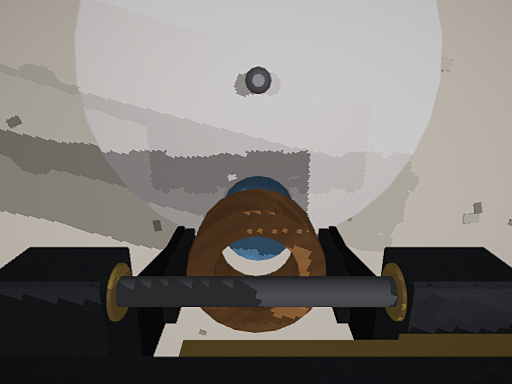

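Post top is at (258,80) and the ring is held level at (258,250). The post's measured position agrees with the first within 1 mm. Moving over it and down to just above the deck.

```bash
python3 -m jog '[{"dp":[4,0.1,0],"twist":0,"fingers":0.6},{"dp":[7.5,0.1,0],"twist":0,"fingers":0.6},{"dp":[8.4,0.1,0],"twist":0,"fingers":0.6},{"dp":[8.4,0.1,0],"twist":0,"fingers":0.6},{"dp":[8.4,0.1,3],"twist":0,"fingers":0.6},{"dp":[8.4,0.1,5],"twist":0,"fingers":0.6},{"dp":[8.4,0.1,5],"twist":0,"fingers":0.6}]' 20
python3 -c "
from h import *
print(local([.548,.1826]))"
python3 -m jog '[{"dp":[0,0,2],"twist":0,"fingers":0.6},{"dp":[0,0,4],"twist":0,"fingers":0.6},{"dp":[0,0,6],"twist":0,"fingers":0.6},{"dp":[0,0,7],"twist":0,"fingers":0.6},{"dp":[0,0,7],"twist":0,"fingers":0.6}]' 20
```

```text
time_s: 7.2
tool_pos: [0.5467, 0.1829, 0.1021]
tool_rot: [-179.8, 0.1, 111.7]
force: [0.1, 0.4, -0.9]
grip_width: 0.0645
grasp_force: 20.0
[-0.07  0.11 -0.  ]
time_s: 7.82
tool_pos: [0.5469, 0.1853, 0.0331]
tool_rot: [-179.9, 0.0, 111.8]
force: [0.4, -0.4, -0.2]
grip_width: 0.0642
grasp_force: 20.0
```

```bash
python3 -m jog '[{"dp":[-0.1,0,0.3],"twist":0,"fingers":0.6},{"dp":[-0.2,0.1,0.4],"twist":0,"fingers":0.6},{"dp":[-0.2,0.1,0.4],"twist":0,"fingers":0.6}]' 20
python3 -m jog '[{"dp":[0,0,0],"twist":0,"fingers":0.75},{"dp":[0,0,0],"twist":0,"fingers":0.9},{"dp":[0,0,0],"twist":0,"fingers":0.95},{"dp":[0,0,0],"twist":0,"fingers":1},{"dp":[0,0,0],"twist":0,"fingers":1}]' 20
```

```text
time_s: 8.2
tool_pos: [0.5492, 0.1843, 0.0299]
tool_rot: [180.0, -0.0, 111.8]
force: [-0.2, -0.4, -1.3]
grip_width: 0.0646
grasp_force: 20.0
time_s: 8.82
tool_pos: [0.5488, 0.1844, 0.0296]
tool_rot: [180.0, -0.0, 111.8]
force: [0.2, 0.5, 0.3]
grip_width: 0.0859
grasp_force: 0.0
```

Now up to carry height, then back past the jar to check the placing and head for the slim ring.

```bash
python3 -m jog '[{"dp":[0,0,-3],"twist":0,"fingers":1},{"dp":[0,0,-8],"twist":0,"fingers":1},{"dp":[0,0,-13],"twist":0,"fingers":1},{"dp":[0,0,-15],"twist":0,"fingers":1},{"dp":[-5,0,-15],"twist":0,"fingers":1},{"dp":[-9,0,-15],"twist":0,"fingers":1},{"dp":[-10,0,-15],"twist":0,"fingers":1},{"dp":[-10,0,-15],"twist":0,"fingers":1}]'
python3 - <<'E'
from h import *
c=env.read_camera('wrist');cv2.imwrite('pics/w3.png',c['pixels'])
m=cv2.inRange(cv2.cvtColor(c['pixels'],cv2.COLOR_BGR2HSV),(3,90,30),(20,255,255))
P=cloud(c,m>0);T=P[(np.linalg.norm(P[:,:2]-[.548,.182],axis=1)<.05)]
print(len(T),np.percentile(T[:,2],[5,50,95]),circ(T[T[:,2]>.053]))
print(local([.4458,-.1115]))
E
```

```text
time_s: 9.82
tool_pos: [0.5859, 0.0913, 0.1794]
tool_rot: [-180.0, -0.0, 111.8]
force: [0.3, 0.5, -0.1]
grip_width: 0.087
grasp_force: 0.0
3651 [0.04755602 0.05639047 0.05765739] (array([0.54907793, 0.18353571]), np.float64(0.025762941722560634))
[-1.374e+01 -2.059e+01 -1.000e-02]
```

View pics/w3.png

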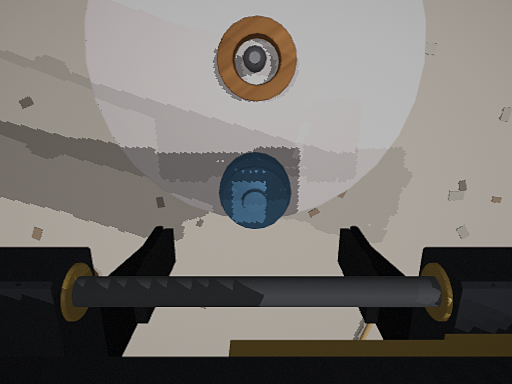

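The wide ring lies flat around the post at (256,58), top at 57 mm, so it is right down on the deck; the blue jar is untouched. Now the slim ring.

```bash
python3 -m jog '[{"dp":[-3,-4.4,0],"twist":0,"fingers":1},{"dp":[-6,-9,0],"twist":0,"fingers":1},{"dp":[-9,-13.5,0],"twist":0,"fingers":1},{"dp":[-12,-18,2],"twist":0,"fingers":1},{"dp":[-13.7,-20.6,4],"twist":0,"fingers":1},{"dp":[-13.7,-20.6,4],"twist":0,"fingers":1},{"dp":[-13.7,-20.6,4],"twist":0,"fingers":1}]'
python3 - <<'E'
from h import *
c=env.read_camera('wrist');cv2.imwrite('pics/w4.png',c['pixels'])
m=cv2.inRange(cv2.cvtColor(c['pixels'],cv2.COLOR_BGR2HSV),(3,90,30),(20,255,255))
P=cloud(c,m>0);T=P[(abs(P[:,2]-.024)<.005)&(np.linalg.norm(P[:,:2]-[.446,-.1115],axis=1)<.04)]
r=cv2.minEnclosingCircle((T[:,:2]*1000).astype(np.float32));print(len(T),r,circ(T),local(circ(T)[0]))
E
```

```text
time_s: 10.75
tool_pos: [0.4468, -0.1104, 0.1401]
tool_rot: [179.9, -0.0, 112.0]
force: [-0.0, -0.2, -0.1]
grip_width: 0.0872
grasp_force: 0.0
1365 ((445.6451721191406, -110.3923568725586), 24.737274169921875) (array([ 0.44561561, -0.11018015]), np.float64(0.020939189043855274)) [ 0.07 -0.12 -0.  ]
```

View pics/w4.png

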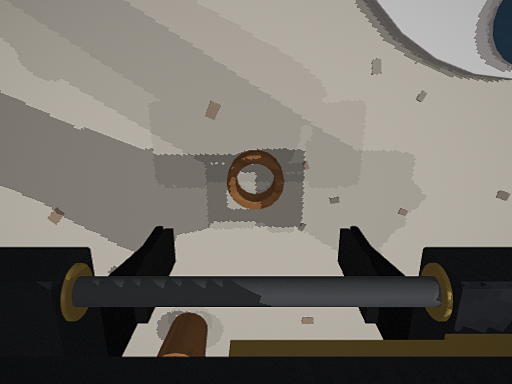

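The slim ring is centred at (256,180); the egg cup (185,335) stays clear below body height. Descend and grip.

```bash
python3 -m jog '[{"dp":[0,-0.1,5],"twist":0,"fingers":1},{"dp":[0,-0.1,10],"twist":0,"fingers":1},{"dp":[0,-0.1,12.5],"twist":0,"fingers":1},{"dp":[0,-0.1,13.3],"twist":0,"fingers":1},{"dp":[0,-0.1,13.6],"twist":0,"fingers":1},{"dp":[0,-0.1,13.6],"twist":0,"fingers":1}]' 15
python3 -m jog '[{"dp":[0,0,0],"twist":0,"fingers":0.45},{"dp":[0,0,0],"twist":0,"fingers":0.45},{"dp":[0,0,0],"twist":0,"fingers":0.45},{"dp":[0,0,0],"twist":0,"fingers":0.45},{"dp":[0,0,0],"twist":0,"fingers":0.45},{"dp":[0,0,0],"twist":0,"fingers":0.45}]' 15
```

```text
time_s: 11.55
tool_pos: [0.446, -0.1124, 0.0045]
tool_rot: [179.9, 0.0, 111.9]
force: [-0.9, 0.9, 0.4]
grip_width: 0.0872
grasp_force: 0.0
time_s: 12.3
tool_pos: [0.4449, -0.1127, 0.0037]
tool_rot: [180.0, -0.0, 111.8]
force: [-0.4, 0.2, 0.4]
grip_width: 0.0502
grasp_force: 15.0
```

```bash
python3 -m jog '[{"dp":[0,0,-3],"twist":0,"fingers":0.45},{"dp":[0,0,-8],"twist":0,"fingers":0.45},{"dp":[0,0,-13],"twist":0,"fingers":0.45},{"dp":[0,0,-15],"twist":0,"fingers":0.45},{"dp":[0,0,-15],"twist":0,"fingers":0.45}]' 15
python3 -c "
from h import *
print(local([.5483,.183]))"
```

```text
time_s: 12.92
tool_pos: [0.4459, -0.1127, 0.1548]
tool_rot: [179.8, 0.0, 111.8]
force: [0.6, -0.1, -0.3]
grip_width: 0.0504
grasp_force: 15.0
[23.64 20.51  0.06]
```

```bash
python3 -m jog '[{"dp":[3,4,0],"twist":0,"fingers":0.45},{"dp":[6,8,0],"twist":0,"fingers":0.45},{"dp":[9,12,0],"twist":0,"fingers":0.45},{"dp":[12,16,0],"twist":0,"fingers":0.45},{"dp":[14.5,19,0],"twist":0,"fingers":0.45},{"dp":[16,20.5,0],"twist":0,"fingers":0.45},{"dp":[16,20.5,0],"twist":0,"fingers":0.45},{"dp":[16,20.5,0],"twist":0,"fingers":0.45}]' 15
python3 - <<'E'
from h import *
c=env.read_camera('wrist')
m=cv2.inRange(cv2.cvtColor(c['pixels'],cv2.COLOR_BGR2HSV),(3,90,30),(20,255,255))
P=cloud(c,m>0);z=env.get_obs()['tool_pos'][2]
T=P[abs(P[:,2]-z-.0203)<.006];print(len(T))
if len(T)>50:print('held ring rel TCP',local(circ(T)[0]),circ(T)[1])
P=cloud(c,np.ones((384,512),bool));q=P[(P[:,2]>.078)&(P[:,2]<.095)&(np.linalg.norm(P[:,:2]-[.548,.182],axis=1)<.025)]
print('post',len(q),local(q[:,:2].mean(0)),q.mean(0))
E
```

```text
time_s: 13.92
tool_pos: [0.575, 0.1097, 0.1532]
tool_rot: [-179.9, 0.0, 111.7]
force: [0.7, -0.1, -0.5]
grip_width: 0.0505
grasp_force: 15.0
2976
held ring rel TCP [ 0.38 -0.03 -0.  ] 0.020339303620056454
post 454 [ 7.86  0.18 -0.  ] [0.54770235 0.18335604 0.08188444]
```

The held ring sits about 3 mm ahead of the TCP, so I'll compensate for that.

```bash
python3 -m jog '[{"dp":[4,0.1,0],"twist":0,"fingers":0.45},{"dp":[7,0.2,0],"twist":0,"fingers":0.45},{"dp":[7.5,0.2,0],"twist":0,"fingers":0.45},{"dp":[7.5,0.2,0],"twist":0,"fingers":0.45},{"dp":[7.5,0.2,3],"twist":0,"fingers":0.45},{"dp":[7.5,0.2,5],"twist":0,"fingers":0.45},{"dp":[7.5,0.2,5],"twist":0,"fingers":0.45}]' 15
python3 - <<'E'
from h import *
print(local([.548,.183]))
c=env.read_camera('wrist');cv2.imwrite('pics/w5.png',c['pixels'])
E
```

```text
time_s: 14.85
tool_pos: [0.5489, 0.1797, 0.1022]
tool_rot: [-179.8, 0.1, 111.7]
force: [-0.6, -0.5, 0.8]
grip_width: 0.0503
grasp_force: 15.0
[ 0.34  0.04 -0.  ]
```

View pics/w5.png

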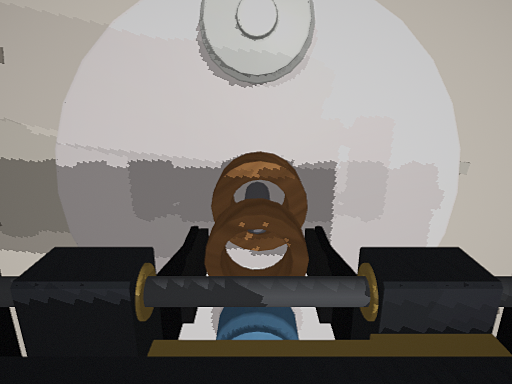

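The held slim ring (258,240) is level over the post, whose tip shows at (258,190–232), and laterally centred. Lowering.

```bash
python3 -m jog '[{"dp":[0,0,1],"twist":0,"fingers":0.45},{"dp":[0,0,2],"twist":0,"fingers":0.45},{"dp":[0,0,3],"twist":0,"fingers":0.45},{"dp":[0,0,3.7],"twist":0,"fingers":0.45},{"dp":[0,0,3.7],"twist":0,"fingers":0.45},{"dp":[0,0,3.7],"twist":0,"fingers":0.45}]' 15
```

```text
time_s: 15.65
tool_pos: [0.5498, 0.1825, 0.0668]
tool_rot: [180.0, 0.0, 111.8]
force: [0.8, 0.1, -0.4]
grip_width: 0.0502
grasp_force: 15.0
```

```bash
python3 -m jog '[{"dp":[-0.2,-0.1,0.3],"twist":0,"fingers":0.45},{"dp":[-0.2,-0.1,0.5],"twist":0,"fingers":0.45},{"dp":[-0.2,-0.1,0.5],"twist":0,"fingers":0.45}]' 15
```

```text
time_s: 16.02
tool_pos: [0.5492, 0.1802, 0.0614]
tool_rot: [-180.0, -0.0, 111.8]
force: [0.2, 0.1, -0.1]
grip_width: 0.0504
grasp_force: 15.0
```

```bash
python3 -m jog '[{"dp":[0,0,0],"twist":0,"fingers":0.6},{"dp":[0,0,0],"twist":0,"fingers":0.7},{"dp":[0,0,0],"twist":0,"fingers":0.85},{"dp":[0,0,0],"twist":0,"fingers":1},{"dp":[0,0,0],"twist":0,"fingers":1},{"dp":[0,0,0],"twist":0,"fingers":1}]' 15
python3 -m jog '[{"dp":[0,0,-3],"twist":0,"fingers":1},{"dp":[0,0,-7],"twist":0,"fingers":1},{"dp":[0,0,-12],"twist":0,"fingers":1},{"dp":[-5,0,-12],"twist":0,"fingers":1},{"dp":[-9,0,-12],"twist":0,"fingers":1},{"dp":[-10,0,-12],"twist":0,"fingers":1},{"dp":[-10,0,-12],"twist":0,"fingers":1},{"dp":[-10,0,-12],"twist":0,"fingers":1}]'
python3 - <<'E'
from h import *
c=env.read_camera('wrist');cv2.imwrite('pics/w6.png',c['pixels'])
m=cv2.inRange(cv2.cvtColor(c['pixels'],cv2.COLOR_BGR2HSV),(3,90,30),(20,255,255))
P=cloud(c,m>0);T=P[(np.linalg.norm(P[:,:2]-[.548,.182],axis=1)<.05)]
t=T[T[:,2]>.074];print(len(T),np.percentile(T[:,2],[5,50,95]),circ(t))
A=np.c_[t[:,:2]-t[:,:2].mean(0),np.ones(len(t))];print('tilt',np.linalg.lstsq(A,t[:,2],rcond=None)[0])
E
```

```text
time_s: 16.77
tool_pos: [0.5494, 0.1803, 0.0616]
tool_rot: [180.0, -0.0, 111.8]
force: [-0.1, -0.8, -0.4]
grip_width: 0.0856
grasp_force: 0.0
time_s: 17.77
tool_pos: [0.586, 0.0895, 0.1813]
tool_rot: [-180.0, -0.1, 112.0]
force: [-0.0, 0.6, -0.6]
grip_width: 0.0871
grasp_force: 0.0
3694 [0.05555581 0.07931439 0.08136897] (array([0.54911501, 0.18109764]), np.float64(0.02091912664785848))
tilt [ 0.00276292 -0.00348002  0.08017129]
```

View pics/w6.png

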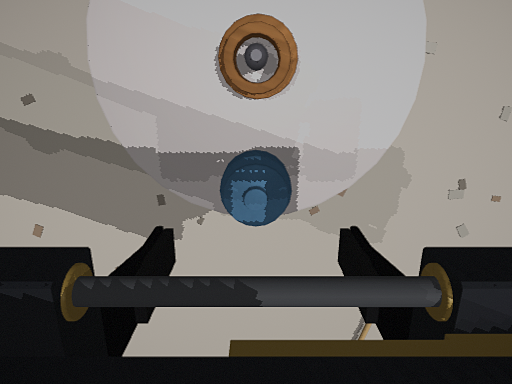

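The slim ring is flat on the wide one with the post through both, at (256,56). Its top is at about 81 mm with no tilt, the jar is undisturbed and the gripper is clear. Handing in.

```bash
python3 -c "
from cell import env
print(env.sign_off())"
```

```text
the job is handed in; nothing more can be done
None
```

Both napkin rings are on the post, the wide one flat on the turntable deck and the slim one flat on top of it; I let go, backed the gripper clear and handed the job in at about 18 s.

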